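# Clip the grabber logger onto the stacking tray's corner pin

### The job

Clip the small white temperature logger onto the pasta tray's upright corner pin that is nearest you on your right: squeeze the logger's thumb plate so that its sprung hook comes out, bring the open hook round the pin, and let go so that the spring draws the hook shut on the pin. Leave the logger gripping the pin by itself, roughly level and clear above the tray's rim. The pins get knocked in use and stand a little bent, so feel for the pin gently: do not push hard on it, do not shove the tray, and leave the other things on the bench alone.

Things in the scene. Friction and masses are not known exactly. Their poses are not given: they have to be found in the camera images.
- logger: Pocket temperature logger with a sprung grabber hook, 55 g, on its flat base. Origin: centre of the housing's underside; x to nose and hook, z up. White housing x -30 to 30, y -12 to 12, z 0 to 18 mm. Steel nose 14 mm square (y -7 to 7, z 3 to 17) ends flat at x = 52. Squeeze finger rest and thumb plate together to push the hook out; the rear face of the thumb plate comes from x = -51 to -35.
- finger_rest (a point): Middle of the front face of the logger's finger rest (logger x = 2, z = 34): a white upright plate 24 mm wide, 5 mm thick, standing on the housing from z = 18 to 46 mm, so a finger fits in front of it above the housing.
- thumb_plate (a point): Middle of the rear face of the thumb plate, black, 24 mm wide, 5 mm thick, from z = 4 to 46 mm of the logger, fixed to the plunger. It and the finger rest's front face are 53 mm apart at rest, 37 mm when fully squeezed (hard stop).
- hook (a point): Middle of the inner face of the hook bar (logger y = 0, z = 10), on the plunger. Flat steel hook: a shank along the nose's -y side (y -10.5 to -7.5), then a 4 mm thick bar in front of the nose (y -10.5 to 10, z 5 to 15), with a barb at the +y end (y 7.5 to 10) pointing 3 mm back to the nose. The throat between nose face and bar is open to +y: 0 mm wide at rest, 16 fully squeezed, 13 at the barb.
- plunger (a joint): How far the logger's plunger is pressed and its hook pushed out, m: 0 at rest, 0.016 fully squeezed, about 0.009 when the hook has closed on a pin. A spring pushes it back to 0 with 8 to 10 N.
- tray: Steel stacking tray loaded with ravioli, about 3.5 kg, loose on the bench, 240 x 320 mm, rim 24 mm high. Origin: centre of its underside, x away from the robot, y to the robot's left, z up (turned by up to 15 degrees). Four round upright pins, 9 mm in diameter, stand inside the corners at x = +-105, y = +-145 mm and rise to about 72 mm above the bench, all somewhat bent.
- pin_foot (a point): Foot, on the axis, of the pin to clip onto (near right corner seen from the robot), 5 mm above the bench. The pin rises 67 mm from here, straight but bent over at its foot: it leans up to 0.22 rad along the tray's x and up to 0.16 rad along its y, either way, so 40 mm up its axis is up to 9 mm (x) and 6.5 mm (y) off the point above the foot. It is stiff.
- stamp: Bystander: wooden ravioli stamp with a turned handle, 52 mm wide, 78 mm tall, origin under its centre.
- cutter: Bystander: thin steel pastry ring, 68 mm wide, 45 mm tall, origin under its centre.
- spice: Bystander: jar, 48 mm wide, 90 mm tall, origin under its centre.
- bowl: Bystander: steel bowl, 130 mm wide, 55 mm tall, origin under its centre.
- scraper: Bystander: flat dough scraper with a black grip, lying, about 115 x 110 mm, 20 mm tall, origin near its middle.
- thermometer: Bystander: black probe thermometer, lying, 160 mm long, 22 mm wide, 14 mm tall, origin near its middle, probe to +x.
- measure: Bystander: steel measuring cup, 64 mm wide, 70 mm tall, origin under its centre.
Mind the look-alikes: they are no part of the job. What is shaped like the logger but blue or purple is not meant.

How it is judged:
By the outcome, as a careful person would: the job done as asked, in the order asked, and still so for the second after the job is handed in, with the robot touching nothing.
It also fails if it takes over 45 s, if anything falls off the work surface, if the arm or the gripper's body presses on something with over 40 N, if the wrist force passes 120 N, or if a joint passes its speed limit or range.

### The arm

A 6-joint arm with a two-finger parallel gripper is mounted at the origin on the work surface. World frame = base frame: x ahead of the robot, y to its left, z up, the work surface at z = 0. Lengths are in m, angles in rad, forces in N, time in s.
With the tool pointing down it reaches from about 0.375 to 0.9 m from the base axis. Payload 3.1 kg.
Tool frame: the origin (TCP) lies midway between the tips of the shut fingers; the grasp point (between the pads) lies 19 mm behind it (manip.grasp_offset is the distance from the TCP to the grasp point, in m); z points along the fingers, y is the line along which they close (so a half turn about z gives the same grasp; the last joint's range is limited). The gripper opens to 85 mm and grips with 20 to 120 N. Pads are 22 mm wide; open, the fingers measure 114 mm over their backs; the gripper's body (76 mm by 85 mm) begins 54 mm behind the grasp point. The pads swing forward as they close: fully open they stand 13 mm farther back than shut.
Start: joints at [-0.178, 0.527, 1.433, -0, 1.181, -0.178], TCP at [0.625, 0, 0.231] pointing down, gripper open.
Joint ranges: [-3.08, 3.08], [-0.75, 2.2], [0.22, 2.44], [-1.43, 4.57], [0, 2.65], [-2.85, 2.85]. Speed limits (rad/s): [2.79, 2.79, 3.14, 3.14, 3.14, 3.14].

### API

Orientations are given as a unit quaternion [x, y, z, w].
In Python, from station import sensors, cams, order, manip gives the robot as it stands.
- The arm moves only by the tool move_arm, never from a script. Its argument "targets" is a list of rows, each an object of numbers: "dx", "dy", "dz": the shift along the world's x, y, z normalised to -1 to 1, where 1 is 25 mm; "rx", "ry", "rz": the turn, a rotation vector about the world's x, y, z normalised to -1 to 1, where 1 is 30 degrees. A call has exactly 10 rows; each row shifts and turns the commanded pose from where the row before left it; what a row does not reach is not made up. A row lasts 1/8 s, in which the tool goes at most 62.5 mm and 10.7 degrees, less where a joint would pass 70% of its speed; a pose out of reach is approached as far as the arm can. A call with a number of a shift or a turn outside -1 to 1 is refused whole. A call with a gripper value outside its range is refused whole. "claw" is the opening in per cent of the stroke, from 0 (shut) to 100 (fully open), set as the call begins (left out, the last holds). The fingers move at their own pace and stop on an object; "newtons" is the grip in N (left out, the last holds). Time passes only in rows, so rows that do not move let the fingers close, or fill a call up. It gives the time, the measured TCP pose, the force, the opening and the grip force at its end, in the units of the state.
- sensors.sense(): the state, without advancing time (a new reading comes with each control period).
- cams.snapshot(name): name is "scene" or "side" or "wrist"; returns the picture (384x512x3 uint8, red, green, blue); there is no depth.
- cams.camera_model(name): a dict with "fx", "fy", "cx", "cy" (pixels), "distortion" ([k1, k2, p1, p2, k3] as OpenCV has them; the pictures are not rectified), "extrinsics" (4x4, takes a point from world to camera coordinates). Camera axes: x right, y down, z forward; pixel columns grow to the right and rows downward; lengths in m; the calibration is good to about 2 mm. A picture is of the moment at which its call begins: read the wrist's pose just before it. camera_model takes no time and is no camera call; for the wrist camera it gives the pose at the moment of the call.
- order.sign_off(): hands the job in; it is judged then, once.
The state is a dict: "t": time; "q": joint angles; "qd": joint speeds; "tau": joint torques, N m; "tcp_pos": TCP position; "tool_rot": TCP orientation; "force": force on the tool from outside, world axes, zero at the start; "ft_torque": the same for the moment, N m; "finger_gap": opening from 0.0 (shut) to 1.0 (fully open); "gripper_force": force on a finger pad.
Only numpy, scipy, OpenCV 4.12 (cv2) and the standard library are available. Lean on these libraries where they do the work, as an engineer would, in place of code of your own. Each camera call takes 0.05 s, during which the arm holds its last target. There are 200 camera calls.

## Working session

There is one attempt and no reset: what is moved stays moved. The work goes in short steps, Python scripts to look and compute and a tool call to move; the robot and the scene stay as the last step left them, time stands still between calls to the robot, and variables do not carry over. Pictures are saved under pics/ and viewed, at most 10 in all, crops included, and the job is handed in when it is done.

Besides the shell and the picture viewer there is one more tool, called after "Emit:" by a JSON object that holds its "fn" and its "kwargs". move_arm: Moves the arm, as the interface text tells. Scaled input: -1 to 1 covers 25 mm each way for a shift and 30 degrees each way for a turn. Its arguments: {"type":"object","properties":{"targets":{"type":"array"},"claw":{"type":"number"},"newtons":{"type":"number"}},"required":["targets"]}

```bash
mkdir -p pics; ls; python3 - <<'E'
from station import sensors,cams,manip
import cv2,numpy as np
s=sensors.sense();print(s)
ims=[cams.snapshot(n) for n in("scene","side","wrist")]
for n in("scene","side","wrist"):
    m=cams.camera_model(n);print(n,m)
for n,i in zip(("scene","side","wrist"),ims): cv2.imwrite(f"pics/{n}0.png",i[:,:,::-1])
cv2.imwrite("pics/a.png",cv2.resize(ims[0],(800,600),interpolation=cv2.INTER_CUBIC)[:,:,::-1])
E
```

```text
pics
{'t': 0.0, 'q': array([-1.78499497e-01,  5.28465345e-01,  1.43390251e+00,  6.71551047e-06,
        1.18139162e+00, -1.78460106e-01]), 'qd': array([-0.00095765,  0.00068135, -0.00030158, -0.00036471,  0.00021841,
        0.00036964]), 'tau': array([ 2.50220628e-04, -4.42344439e+01, -1.78024775e+01, -2.06930472e-04,
        8.36740597e-03,  2.24214921e-05]), 'tcp_pos': array([6.24286521e-01, 1.60376892e-04, 2.30334056e-01]), 'tool_rot': array([ 7.07121197e-01,  7.07091535e-01, -6.15358391e-04, -8.91691294e-04]), 'force': array([-1.19624859, -0.23171097, -1.04010412]), 'ft_torque': array([ 0.000805  , -0.01967377,  0.08342757]), 'gripper_force': 0.0, 'finger_gap': 1.0011871321263848}
scene {'fx': 362.75788591875676, 'fy': 362.75788591875676, 'cx': 256.3316726000953, 'cy': 191.12922510367898, 'distortion': array([-0.10627372,  0.        ,  0.        ,  0.        ,  0.        ]), 'extrinsics': array([[-0.02041202,  0.99974362, -0.00980032,  0.02318236],
       [ 0.70359701,  0.00740001, -0.71056068, -0.34665931],
       [-0.71030598, -0.02139945, -0.70356767,  1.71660002],
       [ 0
[... 361 characters left out ...]
.82681769,  0.10522236],
       [ 0.18504741,  0.80593224, -0.56234392,  1.17303698],
       [ 0.        ,  0.        ,  0.        ,  1.        ]])}
wrist {'fx': 308.5008553902705, 'fy': 308.5008553902705, 'cx': 256.1491642949948, 'cy': 195.57736165657272, 'distortion': array([-0.04200559,  0.        ,  0.        ,  0.        ,  0.        ]), 'extrinsics': array([[ 9.99999590e-01, -3.35804618e-04, -8.40548958e-04,
        -6.25084887e-01],
       [-7.72113432e-05, -9.56896808e-01,  2.90428122e-01,
        -3.63709807e-02],
       [-9.01845718e-04, -2.90427938e-01, -9.56896441e-01,
         3.78930289e-01],
       [ 0.00000000e+00,  0.00000000e+00,  0.00000000e+00,
         1.00000000e+00]])}
```

View pics/a.png

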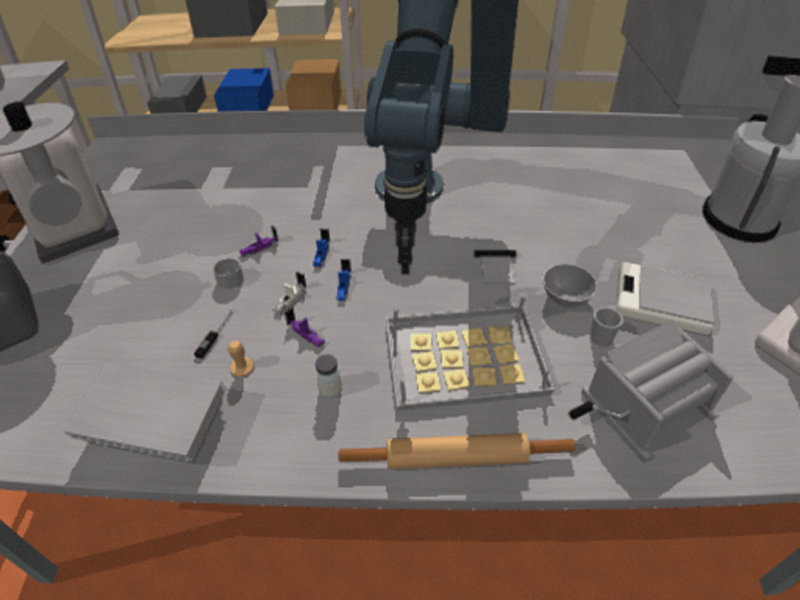

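View pics/side0.png

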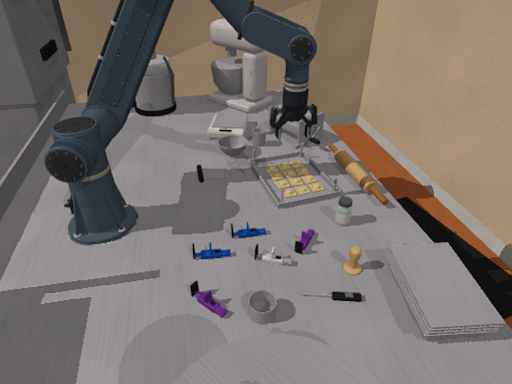

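The scene picture (800×600) shows white logger at (290,293). Look-alikes are blue at (321,247) and (343,280), purple at (258,243) and (307,331). The tray's near-right pin is at about (392,318). Side picture: the white one is at (273,258), with its thumb plate at (257,252). Next is a close crop of both views.

```bash
cat > h.py <<'E'
import numpy as np,cv2
from station import sensors,cams,order,manip
from scipy.spatial.transform import Rotation as R
def K(m): return np.array([[m['fx'],0,m['cx']],[0,m['fy'],m['cy']],[0,0,1]])
def proj(m,P):
    P=np.atleast_2d(P).astype(float);E=m['extrinsics']
    return cv2.projectPoints(P,cv2.Rodrigues(E[:3,:3])[0],E[:3,3],K(m),m['distortion'])[0][:,0]
def ray(m,uv):
    n=cv2.undistortPoints(np.array([[uv]],float),K(m),m['distortion'])[0,0]
    E=m['extrinsics'];Rm=E[:3,:3]
    return -Rm.T@E[:3,3],Rm.T@np.array([n[0],n[1],1])
def onz(m,uv,z):
    o,d=ray(m,uv);return o+d*(z-o[2])/d[2]
def tri(ms,uvs):
    A=np.zeros((3,3));b=np.zeros(3)
    for m,uv in zip(ms,uvs):
        o,d=ray(m,uv);d/=np.linalg.norm(d);M=np.eye(3)-np.outer(d,d);A+=M;b+=M@o
    return np.linalg.solve(A,b)
E
python3 - <<'E'
from h import *
a=cv2.imread("pics/scene0.png");b=cv2.imread("pics/side0.png")
def c(i,x,y,w,h,s): return cv2.resize(i[y:y+h,x:x+w],None,fx=s,fy=s,interpolation=cv2.INTER_CUBIC)
top=np.hstack([c(a,165,165,66,50,6),c(b,240,235,66,50,6)])
bot=np.hstack([c(a,235,185,66,50,6),c(b,240,145,66,50,6)])
cv2.imwrite("pics/b.png",np.vstack([top,bot]))
E
```

```text
(no output)
```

View pics/b.png

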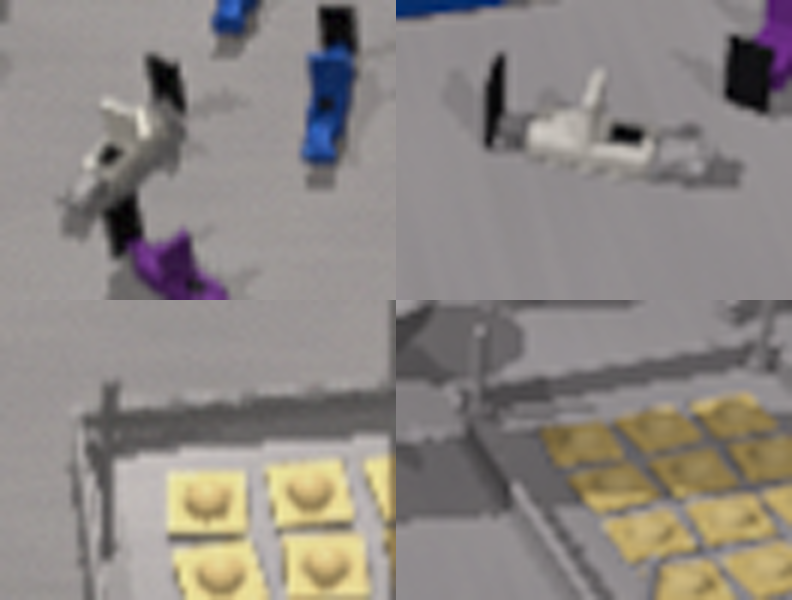

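```bash
python3 - <<'E'
from h import *
from scipy.optimize import least_squares
a,b=cams.camera_model("scene"),cams.camera_model("side")
L=np.array([[-51,0,46],[-.5,0,46],[56,0,10]])/1e3
ua=np.array([[192.2,175],[185,182.5],[177.5,201.3]]);ub=np.array([[256.8,244.2],[274,246.7],[297.7,263.7]])
for i in range(3): print(tri([a,b],[ua[i],ub[i]]))
def W(p): return R.from_euler('z',p[2]).apply(L)+[p[0],p[1],0]
f=lambda p:np.r_[(proj(a,W(p))-ua).ravel(),(proj(b,W(p))-ub).ravel()]
s=least_squares(f,[.5,-.25,-.5]);print(s.x,s.fun.round(1))
print("pin top",tri([a,b],[(253.3,199.2),(254,150)]))
print("corner",onz(a,(235+80/6,185+115/6),.024))
E
```

```text
[ 0.45752231 -0.25471404  0.04892576]
[ 0.50181552 -0.27534382  0.05068852]
[ 0.56078937 -0.30450346  0.00580105]
[ 0.50559284 -0.27753059 -0.48296564] [ 0.3  0.9 -0.5  1.6 -0.8 -0.7  1.1  0.6  1.2  1.5 -3.5 -2.4]
pin top [0.56457197 0.01745159 0.13410006]
corner [ 0.58306984 -0.03942443  0.024     ]
```

View wrist0.

View pics/wrist0.png

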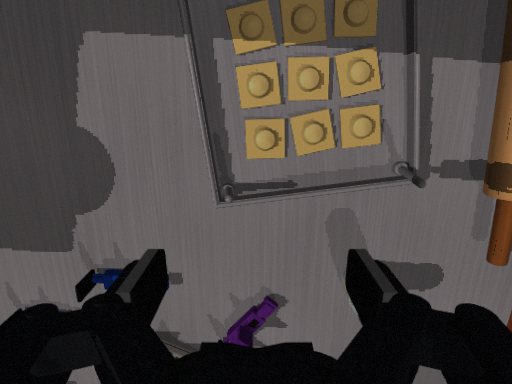

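Wrist picture: tray corner (219,203), and the near-right pin is a short stub near (228,190), barely leaning out. The purple logger at (250,320) is near the pin's right side.

```bash
python3 - <<'E'
from h import *
w=cams.camera_model("wrist")
c=onz(w,(219,203),.024);c2=onz(w,(412,180),.024);print(c,c2,np.linalg.norm(c2-c))
d=(c2-c)/np.linalg.norm(c2-c);n=np.array([-d[1],d[0],0]);print("yaw",np.arctan2(d[1],d[0]),"foot",c+.015*d+.015*n)
for uv,z in(((228,186),.005),((228,196),.072),((402,168),.005),((420,184),.072)):print(uv,onz(w,uv,z))
i=cv2.imread("pics/wrist0.png")
cv2.imwrite("pics/c.png",np.hstack([cv2.resize(i[165:225,195:265],None,fx=8,fy=8,interpolation=cv2.INTER_CUBIC)]))
# motion to above logger: shift
p=np.array([.5056,-.2775]);y=-.483
g=p+np.array([np.cos(y),np.sin(y)])*-.0245
s=sensors.sense();print("goal",g,"delta mm",(g-s['tcp_pos'][:2])*1e3)
E
```

```text
[ 0.58086304 -0.04000719  0.024     ] [ 0.80830047 -0.01165465  0.024     ] 0.2291978481080115
yaw 0.12402106050964344 foot [ 0.59389227 -0.02326685  0.024     ]
(228, 186) [ 0.59033636 -0.02418544  0.005     ]
(228, 196) [ 0.59644871 -0.01665487  0.072     ]
(402, 168) [ 0.80357982 -0.00128747  0.005     ]
(420, 184) [ 0.792068   -0.00389471  0.072     ]
goal [ 0.48390266 -0.26612127] delta mm [-140.55128603 -266.23084806]
```

View pics/c.png

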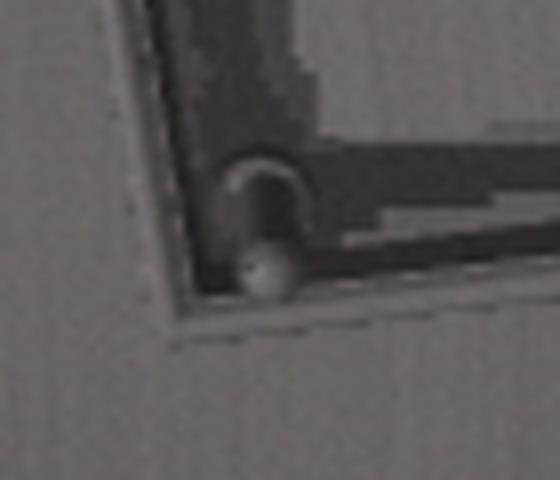

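Emit:
{"fn": "move_arm", "kwargs": {"targets": [{"dx": -0.56, "dy": -1, "dz": -0.36, "rz": -0.092}, {"dx": -0.56, "dy": -1, "dz": -0.36, "rz": -0.092}, {"dx": -0.56, "dy": -1, "dz": -0.36, "rz": -0.092}, {"dx": -0.56, "dy": -1, "dz": -0.36, "rz": -0.092}, {"dx": -0.56, "dy": -1, "dz": -0.36, "rz": -0.092}, {"dx": -0.56, "dy": -1, "dz": -0.36, "rz": -0.092}, {"dx": -0.56, "dy": -1, "dz": -0.36, "rz": -0.092}, {"dx": -0.56, "dy": -1, "dz": -0.36, "rz": -0.092}, {"dx": -0.56, "dy": -1, "dz": -0.36, "rz": -0.092}, {"dx": -0.56, "dy": -0.65, "dz": -0.36, "rz": -0.092}], "claw": 100, "newtons": 30}}

```text
schema error: expected keys dx, dy, dz, rx, ry, rz
```

```bash
python3 - <<'E'
from h import *
import pickle
m=cams.camera_model("wrist");s=sensors.sense();print(s['tcp_pos'],R.from_quat(s['tool_rot']).as_matrix().round(3))
i=cams.snapshot("wrist");m=cams.camera_model("wrist");pickle.dump(m,open("w1.pkl","wb"))
cv2.imwrite("pics/w1.png",i[:,:,::-1])
L=np.array([[-51,0,46],[2,0,46],[52,0,17],[0,0,0]])/1e3
print(proj(m,R.from_euler('z',-.483).apply(L)+[.5056,-.2775,0]).round())
E
```

```text
[6.24453949e-01 1.09580980e-04 2.30538073e-01] [[ 0.     1.    -0.002]
 [ 1.    -0.     0.   ]
 [ 0.    -0.002 -1.   ]]
[[134. 358.]
 [170. 373.]
 [206. 369.]
 [177. 347.]]
```

View pics/w1.png

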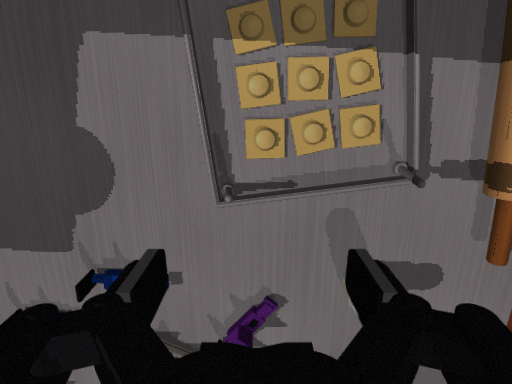

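The move was refused because every row needs all six keys; the arm hasn't moved and the picture is unchanged.

Emit:
{"fn": "move_arm", "kwargs": {"targets": [{"dx": -0.56, "dy": -1, "dz": -0.36, "rx": 0, "ry": 0, "rz": -0.092}, {"dx": -0.56, "dy": -1, "dz": -0.36, "rx": 0, "ry": 0, "rz": -0.092}, {"dx": -0.56, "dy": -1, "dz": -0.36, "rx": 0, "ry": 0, "rz": -0.092}, {"dx": -0.56, "dy": -1, "dz": -0.36, "rx": 0, "ry": 0, "rz": -0.092}, {"dx": -0.56, "dy": -1, "dz": -0.36, "rx": 0, "ry": 0, "rz": -0.092}, {"dx": -0.56, "dy": -1, "dz": -0.36, "rx": 0, "ry": 0, "rz": -0.092}, {"dx": -0.56, "dy": -1, "dz": -0.36, "rx": 0, "ry": 0, "rz": -0.092}, {"dx": -0.56, "dy": -1, "dz": -0.36, "rx": 0, "ry": 0, "rz": -0.092}, {"dx": -0.56, "dy": -1, "dz": -0.36, "rx": 0, "ry": 0, "rz": -0.092}, {"dx": -0.56, "dy": -1, "dz": -0.36, "rx": 0, "ry": 0, "rz": -0.092}], "claw": 100, "newtons": 30}}

```text
t: 1.45
tcp_pos: [0.4845, -0.2508, 0.141]
tool_rot: [0.856, 0.517, -0.0, -0.0]
force: [-0.1, -1.0, 0.6]
finger_gap: 1.0
gripper_force: 0.0
```

```bash
python3 - <<'E'
from h import *
i=cams.snapshot("wrist");m=cams.camera_model("wrist")
np.save("w1.npy",m,allow_pickle=True)
cv2.imwrite("pics/w2.png",i[:,:,::-1])
L=np.array([[-51,0,46],[-.5,0,46],[52,0,17],[0,0,0]])/1e3
print(proj(m,R.from_euler('z',-.483).apply(L)+[.5056,-.2775,0]).round())
E
```

```text
[[232. 212.]
 [294. 212.]
 [348. 201.]
 [289. 196.]]
```

View pics/w2.png

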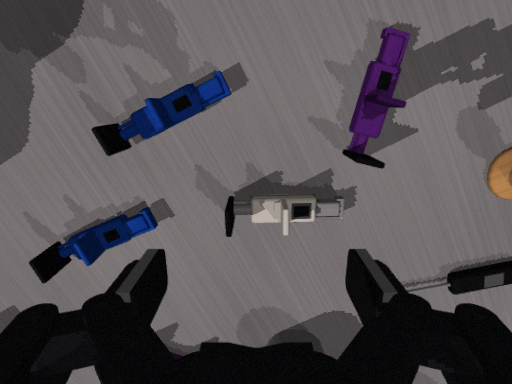

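Wrist picture: white logger lies along the row at v≈208, thumb plate (230,215), finger rest (286,220), hook end (343,208). It's about 7 mm off in both axes from my estimate, with the yaw well aligned.

```bash
python3 - <<'E'
from h import *
from scipy.optimize import least_squares
m=np.load("w1.npy",allow_pickle=True).item()
L=np.array([[-51,0,46],[-.5,0,46],[56,0,15]])/1e3
u=np.array([[227,221.],[285.5,220],[343,208.5]])
W=lambda p:R.from_euler('z',p[2]).apply(L)+[p[0],p[1],0]
s=least_squares(lambda p:(proj(m,W(p))-u).ravel(),[.5,-.27,-.48]);p=s.x;print(p,s.fun.round(1))
g=p[:2]+np.array([np.cos(p[2]),np.sin(p[2])])*-.0245
t=sensors.sense()['tcp_pos'];print("delta",(g-t[:2])*1e3,t)
E
```

```text
[ 0.49684439 -0.28129799 -0.48723216] [-2.2 -0.3  0.8  0.8  1.6 -0.2]
delta [ -7.60192377 -16.49107847] [ 0.48279732 -0.25333645  0.13990203]
```

Emit:
{"fn": "move_arm", "kwargs": {"targets": [{"dx": -0.16, "dy": -0.34, "dz": -0.48, "rx": 0, "ry": 0, "rz": 0}, {"dx": -0.16, "dy": -0.34, "dz": -0.48, "rx": 0, "ry": 0, "rz": 0}, {"dx": 0, "dy": 0, "dz": -0.48, "rx": 0, "ry": 0, "rz": 0}, {"dx": 0, "dy": 0, "dz": -0.48, "rx": 0, "ry": 0, "rz": 0}, {"dx": 0, "dy": 0, "dz": -0.48, "rx": 0, "ry": 0, "rz": 0}, {"dx": 0, "dy": 0, "dz": -0.48, "rx": 0, "ry": 0, "rz": 0}, {"dx": 0, "dy": 0, "dz": -0.48, "rx": 0, "ry": 0, "rz": 0}, {"dx": 0, "dy": 0, "dz": -0.48, "rx": 0, "ry": 0, "rz": 0}, {"dx": 0, "dy": 0, "dz": -0.48, "rx": 0, "ry": 0, "rz": 0}, {"dx": 0, "dy": 0, "dz": -0.48, "rx": 0, "ry": 0, "rz": 0}]}}

```text
t: 2.75
tcp_pos: [0.477, -0.267, 0.0205]
tool_rot: [0.855, 0.518, 0.0, 0.0]
force: [-0.4, -0.5, 0.5]
finger_gap: 1.0
gripper_force: 0.0
```

```bash
python3 - <<'E'
from h import *
i=cams.snapshot("wrist");s=sensors.sense();print(s['tcp_pos'],s['force'])
j=cams.snapshot("side")
k=cams.snapshot("scene")
big=lambda a,f:cv2.resize(a,None,fx=f,fy=f,interpolation=cv2.INTER_CUBIC)
A=i[150:384,100:430];B=big(j[220:290,225:325],3.3)
cv2.imwrite("pics/d.png",np.vstack([A,B[:,:330]])[:,:,::-1])
E
```

```text
[ 0.47625102 -0.26646701  0.01922592] [-0.02922385 -0.68576429 -1.93364429]
```

View pics/d.png

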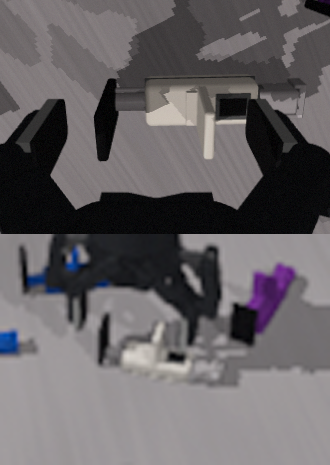

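```bash
python3 - <<'E'
from h import *
m=cams.camera_model("wrist");s=sensors.sense();T=R.from_quat(s['tool_rot'])
for p in([.4968,-.2813,-.487],):
  L=np.array([[-.5,-12,46],[-.5,12,46],[-51,-12,46],[-51,12,46],[30,12,18],[-30,12,18],[30,12,0],[-30,12,0],[56,-10.5,15]])/1e3
  print((proj(m,R.from_euler('z',p[2]).apply(L)+[p[0],p[1],0])-[100,150]).round())
P=np.array([[x,y,-13] for y in(-42,42) for x in(-11,11)])/1e3
print((proj(m,T.apply(P)+s['tcp_pos'])-[100,150]).round())
E
```

```text
[[209. 163.]
 [212. 116.]
 [ 97. 163.]
 [ 94. 116.]
 [262.  89.]
 [145.  88.]
 [252.  75.]
 [146.  75.]
 [303. 124.]]
[[ 69. 138.]
 [ 65.  97.]
 [242. 138.]
 [246.  97.]]
```

The pads straddle thumb plate (crop 105,120) and finger rest (208,125) with roughly even gaps. Squeezing now.

Emit:
{"fn": "move_arm", "kwargs": {"targets": [{"dx": 0, "dy": 0, "dz": 0, "rx": 0, "ry": 0, "rz": 0}, {"dx": 0, "dy": 0, "dz": 0, "rx": 0, "ry": 0, "rz": 0}, {"dx": 0, "dy": 0, "dz": 0, "rx": 0, "ry": 0, "rz": 0}, {"dx": 0, "dy": 0, "dz": 0, "rx": 0, "ry": 0, "rz": 0}, {"dx": 0, "dy": 0, "dz": 0, "rx": 0, "ry": 0, "rz": 0}, {"dx": 0, "dy": 0, "dz": 0, "rx": 0, "ry": 0, "rz": 0}, {"dx": 0, "dy": 0, "dz": 0, "rx": 0, "ry": 0, "rz": 0}, {"dx": 0, "dy": 0, "dz": 0, "rx": 0, "ry": 0, "rz": 0}, {"dx": 0, "dy": 0, "dz": 0, "rx": 0, "ry": 0, "rz": 0}, {"dx": 0, "dy": 0, "dz": 0, "rx": 0, "ry": 0, "rz": 0}], "claw": 0, "newtons": 30}}

```text
t: 4.15
tcp_pos: [0.4818, -0.2707, 0.0243]
tool_rot: [0.855, 0.518, 0.002, 0.007]
force: [4.3, -2.3, 9.0]
finger_gap: 0.419
gripper_force: 29.2
```

Emit:
{"fn": "move_arm", "kwargs": {"targets": [{"dx": 0, "dy": 0, "dz": 0.1, "rx": 0, "ry": 0, "rz": 0}, {"dx": 0, "dy": 0, "dz": 0.2, "rx": 0, "ry": 0, "rz": 0}, {"dx": 0, "dy": 0, "dz": 0.4, "rx": 0, "ry": 0, "rz": 0}, {"dx": 0, "dy": 0, "dz": 0.5, "rx": 0, "ry": 0, "rz": 0}, {"dx": 0, "dy": 0, "dz": 0.5, "rx": 0, "ry": 0, "rz": 0}, {"dx": 0, "dy": 0, "dz": 0.5, "rx": 0, "ry": 0, "rz": 0}, {"dx": 0, "dy": 0, "dz": 0.5, "rx": 0, "ry": 0, "rz": 0}, {"dx": 0, "dy": 0, "dz": 0.5, "rx": 0, "ry": 0, "rz": 0}, {"dx": 0, "dy": 0, "dz": 0.4, "rx": 0, "ry": 0, "rz": 0}, {"dx": 0, "dy": 0, "dz": 0, "rx": 0, "ry": 0, "rz": 0}]}}

```text
t: 5.4
tcp_pos: [0.4774, -0.2673, 0.1122]
tool_rot: [0.855, 0.518, 0.0, 0.001]
force: [0.6, -0.2, -1.2]
finger_gap: 0.425
gripper_force: 30.0
```

```bash
python3 - <<'E'
from h import *
s=sensors.sense();m=cams.camera_model("wrist");i=cams.snapshot("wrist");print(s['tcp_pos'],s['force'],s['finger_gap'],s['gripper_force'])
j=cams.snapshot("side")
np.save("w3.npy",m,allow_pickle=True)
big=lambda a,f:cv2.resize(a,None,fx=f,fy=f,interpolation=cv2.INTER_CUBIC)
A=big(i[190:384,130:430],2.6);cv2.imwrite("pics/w3.png",i[:,:,::-1]);cv2.imwrite("pics/s3.png",j[:,:,::-1])
cv2.imwrite("pics/e.png",A[:,:,::-1])
# project nominal logger in hand: logger x along tool y, logger z = -tool z
T=R.from_quat(s['tool_rot'])
print(T.as_matrix().round(3))
L=np.array([[-35,0,46],[-.5,0,46],[52,0,17],[68,0,15],[72,0,15]])/1e3
def W(c): 
    off=L-np.array([-16.5,0,0])/1e3
    return s['tcp_pos']+T.apply(np.c_[off[:,1],off[:,0],-(off[:,2]-c)])
print(((proj(m,W(.020))-[130,190])*2.6).round())
E
```

```text
[ 0.47743884 -0.26732622  0.11223303] [ 0.56618772 -0.24057685 -1.22714218] 0.42521059773710707 29.966835379600525
[[ 0.463  0.886  0.001]
 [ 0.886 -0.463 -0.001]
 [-0.     0.002 -1.   ]]
[[215. 244.]
 [422. 244.]
 [665. 162.]
 [738. 157.]
 [757. 157.]]
```

View pics/e.png

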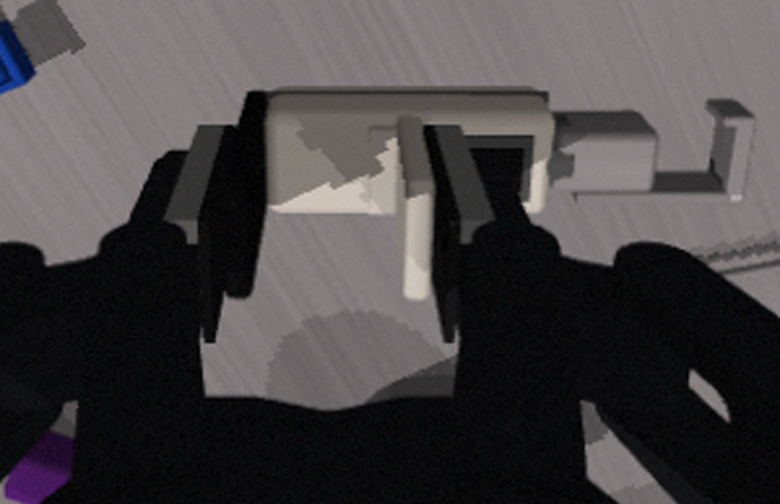

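Wrist picture: logger held level, plunger fully squeezed, throat open between nose face (x≈656) and bar (x≈712–735). Next I carry it to beside the pin, turning it to yaw 0.

Emit:
{"fn": "move_arm", "kwargs": {"targets": [{"dx": 0.18, "dy": 0.85, "dz": 0, "rx": 0, "ry": 0, "rz": 0.0925}, {"dx": 0.18, "dy": 0.85, "dz": 0, "rx": 0, "ry": 0, "rz": 0.0925}, {"dx": 0.18, "dy": 0.85, "dz": 0, "rx": 0, "ry": 0, "rz": 0.0925}, {"dx": 0.18, "dy": 0.85, "dz": 0, "rx": 0, "ry": 0, "rz": 0.0925}, {"dx": 0.18, "dy": 0.85, "dz": 0, "rx": 0, "ry": 0, "rz": 0.0925}, {"dx": 0.18, "dy": 0.85, "dz": 0, "rx": 0, "ry": 0, "rz": 0.0925}, {"dx": 0.18, "dy": 0.85, "dz": 0, "rx": 0, "ry": 0, "rz": 0.0925}, {"dx": 0.18, "dy": 0.85, "dz": 0, "rx": 0, "ry": 0, "rz": 0.0925}, {"dx": 0.18, "dy": 0.85, "dz": 0, "rx": 0, "ry": 0, "rz": 0.0925}, {"dx": 0.18, "dy": 0.85, "dz": 0, "rx": 0, "ry": 0, "rz": 0.0925}]}}

```text
t: 6.75
tcp_pos: [0.5214, -0.0519, 0.111]
tool_rot: [0.705, 0.71, -0.0, -0.001]
force: [-0.4, 0.4, -0.4]
finger_gap: 0.419
gripper_force: 29.9
```

```bash
python3 - <<'E'
from h import *
s=sensors.sense();m=cams.camera_model("wrist");i=cams.snapshot("wrist");print(s['tcp_pos'],s['force'],s['finger_gap'],s['tool_rot'])
m=cams.camera_model("wrist");s=sensors.sense();print(s['tcp_pos'],s['qd'].round(3))
np.save("w4.npy",m,allow_pickle=True);np.save("s4.npy",s,allow_pickle=True)
j=cams.snapshot("side");k=cams.snapshot("scene")
cv2.imwrite("pics/w4.png",i[:,:,::-1]);cv2.imwrite("pics/s4.png",j[:,:,::-1]);cv2.imwrite("pics/k4.png",k[:,:,::-1])
c=i[100:300,290:490];cv2.imwrite("pics/f.png",cv2.resize(c,None,fx=3,fy=3,interpolation=cv2.INTER_CUBIC)[:,:,::-1])
E
```

```text
[ 0.52136856 -0.05188702  0.11098833] [-0.35582158  0.43855073 -0.39770623] 0.4190064959889053 [ 7.04511366e-01  7.09692329e-01 -2.40608836e-04 -6.89622780e-04]
[ 0.52135581 -0.04960491  0.11100347] [-0.03  -0.002  0.01  -0.022  0.001  0.01 ]
```

View pics/f.png

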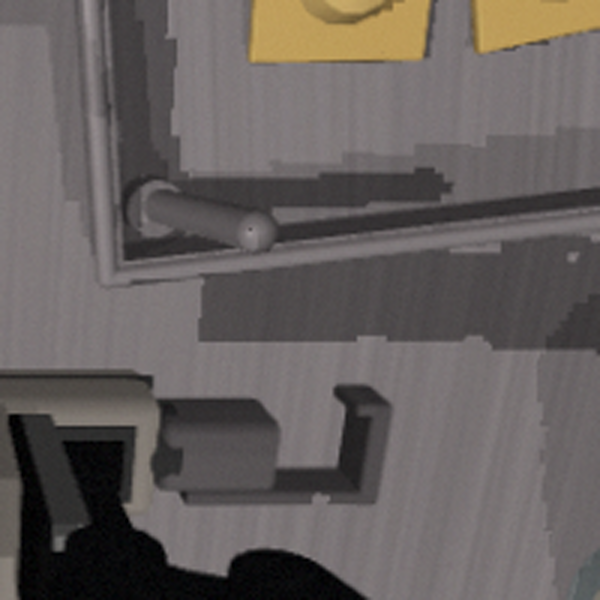

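Wrist picture: pin foot at crop (152,208), pin top (257,230). Open hook has nose front edge (280,425)–(275,490) and bar outer corners (392,404),(375,500). My picture allowance is spent, so from here on I work by numbers and feel.

```bash
cat > rel.py <<'E'
from h import *
from scipy.optimize import least_squares
m=np.load("w4.npy",allow_pickle=True).item();s=np.load("s4.npy",allow_pickle=True).item()
f=lambda x,y:(290+x/3,100+y/3)
L=np.array([[52,7,17],[52,-7,17],[72,10,15],[72,-10.5,15]])/1e3
u=np.array([f(280,425),f(275,490),f(392,404),f(375,500)])
W=lambda p:R.from_euler('z',p[3]).apply(L)+p[:3]
q=least_squares(lambda p:np.r_[(proj(m,W(p))-u).ravel(),(p[3]-.007)*30,(p[2]-s['tcp_pos'][2]+.021)*500],[.53,-.05,.09,0]);p=q.x
print("logger origin",p,q.fun.round(1),"rel tcp mm",(p[:3]-s['tcp_pos'])*1e3)
hk=R.from_euler('z',p[3]).apply([.060,-.0005,.010])+p[:3]
top=onz(m,f(257,230),.0715);ft=onz(m,f(150,208),.007)
print("throat",hk,"top",top,"foot",ft,"lean",(top-ft)[:2]/.065)
for z in(.072,.06,.05):
  c=ft+(top-ft)*(z-.007)/.065
  print(z,"tcp shift mm",(c-hk)[:2]*1e3)
E
python3 rel.py
```

```text
logger origin [ 0.53773196 -0.05166296  0.08877112  0.01907333] [ 0.9 -0.9 -0.4  1.1 -0.3 -1.2 -0.2  1.   0.4 -0.6] rel tcp mm [ 16.37614644  -2.0580496  -22.23235307]
throat [ 0.59773058 -0.05101854  0.09877112] top [ 0.5945081  -0.01706725  0.0715    ] foot [ 0.5902709 -0.0262129  0.007    ] lean [0.06518767 0.14070238]
0.072 tcp shift mm [-3.22247581 33.95129223]
0.06 tcp shift mm [-4.00472781 32.26286372]
0.05 tcp shift mm [-4.65660447 30.85583997]
```

```bash
python3 - <<'E'
from h import *
for _ in range(3):
    s=sensors.sense();print(s['t'],s['tcp_pos'],s['qd'].round(3)[:2])
E
```

```text
6.9 [ 0.52134696 -0.05218552  0.1110391 ] [-0.034  0.   ]
6.9 [ 0.52134696 -0.05218552  0.1110391 ] [-0.034  0.   ]
6.9 [ 0.52134696 -0.05218552  0.1110391 ] [-0.034  0.   ]
```

Emit:
{"fn": "move_arm", "kwargs": {"targets": [{"dx": -0.04, "dy": 0.32, "dz": 0, "rx": 0, "ry": 0, "rz": 0}, {"dx": -0.04, "dy": 0.32, "dz": 0, "rx": 0, "ry": 0, "rz": 0}, {"dx": -0.04, "dy": 0.32, "dz": 0, "rx": 0, "ry": 0, "rz": 0}, {"dx": 0, "dy": 0.32, "dz": 0, "rx": 0, "ry": 0, "rz": 0}, {"dx": 0, "dy": 0, "dz": -0.1, "rx": 0, "ry": 0, "rz": 0}, {"dx": 0, "dy": 0, "dz": -0.15, "rx": 0, "ry": 0, "rz": 0}, {"dx": 0, "dy": 0, "dz": -0.15, "rx": 0, "ry": 0, "rz": 0}, {"dx": 0, "dy": 0, "dz": -0.1, "rx": 0, "ry": 0, "rz": 0}, {"dx": 0, "dy": 0, "dz": 0, "rx": 0, "ry": 0, "rz": 0}, {"dx": 0, "dy": 0, "dz": 0, "rx": 0, "ry": 0, "rz": 0}]}}

```text
t: 8.15
tcp_pos: [0.519, -0.0226, 0.0988]
tool_rot: [0.706, 0.708, 0.0, 0.0]
force: [0.3, 0.6, -1.6]
finger_gap: 0.424
gripper_force: 30.0
```

```bash
python3 - <<'E'
from h import *
s=sensors.sense();m=cams.camera_model("wrist");i=cams.snapshot("wrist");print(s['tcp_pos'],s['force'],s['finger_gap'])
cv2.imwrite("pics/w5.png",i[:,:,::-1]);np.save("w5.npy",m,allow_pickle=True)
j=cams.snapshot("side");k=cams.snapshot("scene");cv2.imwrite("pics/s5.png",j[:,:,::-1]);cv2.imwrite("pics/k5.png",k[:,:,::-1])
o=s['tcp_pos']+[.0164,-.0021,-.0222]
print(proj(m,o+np.array([[.052,-.007,.017],[.072,.010,.015],[.06,0,.005]])),proj(m,[[.5945,-.0171,.0715]]))
g=cv2.cvtColor(i,cv2.COLOR_RGB2GRAY)[222:276:1,374:426:1]
for r in g[::1]: print(''.join(" .:-=+*#%@"[min(9,int(v)//18)] for v in r))
E
```

```text
[ 0.51904209 -0.02255327  0.09881583] [ 0.27872015  0.55203047 -1.57397342] 0.4236664934359039
[[380.96300314 265.28680298]
 [420.34920359 234.79157355]
 [388.24327797 243.75379466]] [[381.44252818 224.77068072]]
:::::-----------------------------=-================
:::::----------------------=====================+=+=
:::::--------------============================+**++
::::-----------=============================++++*++*
::::----------====++================++++++**####****
:::::---------+*********+======++=+**********##*****
::::-:--------+***********+*=-==----=-++****###*****
::::-:--------+****#*****#*-::::::::::::+***###*****
:::::--------=+*********#**-.::::::::::::=**###*****
:::::--------=****#******#*-:..:::::::::::=*###*****
=::::::--:--=+**********##*+-.:::::::::::::=**#*****
:::::::::--=+************#**+-::.:::::::::::-+******
::-==---==+*************#****+-:.::::::::::::-+*****
:::=********************##*****::.:-----------+*****
::::=*************#****##*****#-.::-==========+*****
::::-=******************#*****#::::-==========+*****
:::::-+****************#*****##::.:----
[... 1274 characters left out ...]
=+*********
--------::::::::::::::::::::::::::::-=====+*********
-----------------=++++---------------=====+*********
==============-=+*****===================+**********
================******===================+*******#**
================++++++===================+**********
+++++++++++*****+**********+++++++++++++************
************##***********#**************************
************#***************#***********************
****************************#***********************
*************************#**#***********************
***********#******#*****#***#***********************
************************#***************************
***********#*****#*******#*#************************
```

```bash
python3 - <<'E'
from h import *
i=cv2.imread("pics/w5.png");g=cv2.cvtColor(i,cv2.COLOR_BGR2GRAY)[196:238,330:400]
g=cv2.normalize(g,None,0,99,cv2.NORM_MINMAX)
for n,r in enumerate(g): print(196+n,''.join(" .:-=+*#%@"[int(v)//10] for v in r))
E
```

```text
196 ++=----=----:-------=++=+++=------------------------------------------
197 ===----=-:::.:::::--=++++++=-----=------------------------------------
198 ===----:..::::.::::---------------------------------------------------
199 ===---:..:..:::.:::::-------------------------------------------=-----
200 ====-:......::-----::------------=------------------------------=-----
201 +===:.....:-----------------------------------------------------------
202 +==-.....:==---------=------------------------------------------------
203 +==-....-=+=---:...::++=----------------------------------------------
204 +==-...:=++=-:.......:=+----------------------------------------------
205 ===-..:=+++=:..........:----------------------------------------------
206 +==-..-++++=:...........::------=-------------------------------------
207 +==-..-++++-..............::------------------------------------------
208 +=+-..-++++-.................:----------------------------------------
209 ===-..=++++-...................::-=-----------------------------------
210 +==-.:=++++=..................:..:------------
[... 1349 characters left out ...]
.::::--==----*%%#%%%%%%%%
229 =========--+***####%%%%%%@@@@@@@@@@@@@@#-.....::::-------=*%%%@@@@@@@@
230 ==+===+++=+#%%%%@%@@@@@@@@@@@@@@@@@@@@@@%=:....::--------=#@%@@@@@@@@@
231 =++====+=++%@@@@@@@@@@@%@@@@@@@%%%%%######*-:..:::-------*%@@@@@@@@@@@
232 +++++++++++*############*****++++++++**+++++=...::::-:--=#@@@@@@@%@@@@
233 *********+*+-.:..::::.::::.::::::::::::::.:::::::::::-=+#@@@@@@@@%@@@@
234 *****#**##**-..  ..:.::.::::.::.:::::.:::::::::++---=+#@@@@@@@@@@@@@@@
235 ############=.    .::::::::::::::::::::::::::::+%@%%@@%%@@@@@@@@@@@@@@
236 #%%%%%%#%#%%#-    .:::::::::::::::::::::::::::::+%@@@@%@@@@%@@@@@@@@@@
237 %%%%%%%%%%%%%=.    :::::::::::::::::::::::::::::-*%@@%@%@@@@@@@@@@@@@@
```

```bash
python3 - <<'E'
from h import *
m=np.load("w5.npy",allow_pickle=True).item();t=np.array([.51904,-.02255,.09882])
o=t+[.0164,-.0021,-.0222]
hk=o+[.060,-.0005,.010]
for uv in((382,228),(381.5,229)):
  top=onz(m,uv,.0715)
  print("top",top,"shift",(top-hk)[:2]*1e3)
ft=onz(m,(338,207.5),.007);print("foot",ft,"lean",(top-ft)[:2]/.0645)
E
```

```text
top [ 0.59509697 -0.01917918  0.0715    ] shift [-0.34302991  5.97082009]
top [ 0.59487422 -0.01982505  0.0715    ] shift [-0.5657797   5.32495211]
foot [ 0.5858016  -0.02856732  0.007     ] lean [0.14066072 0.13553915]
```

Emit:
{"fn": "move_arm", "kwargs": {"targets": [{"dx": -0.02, "dy": 0.1, "dz": 0, "rx": 0, "ry": 0, "rz": 0}, {"dx": 0, "dy": 0.1, "dz": 0, "rx": 0, "ry": 0, "rz": 0}, {"dx": -0.02, "dy": 0, "dz": -0.08, "rx": 0, "ry": 0, "rz": 0}, {"dx": 0, "dy": 0, "dz": -0.08, "rx": 0, "ry": 0, "rz": 0}, {"dx": 0, "dy": 0, "dz": -0.08, "rx": 0, "ry": 0, "rz": 0}, {"dx": 0, "dy": 0, "dz": -0.08, "rx": 0, "ry": 0, "rz": 0}, {"dx": 0, "dy": 0, "dz": -0.08, "rx": 0, "ry": 0, "rz": 0}, {"dx": 0, "dy": 0, "dz": -0.08, "rx": 0, "ry": 0, "rz": 0}, {"dx": 0, "dy": 0, "dz": -0.08, "rx": 0, "ry": 0, "rz": 0}, {"dx": 0, "dy": 0, "dz": 0, "rx": 0, "ry": 0, "rz": 0}]}}

```text
t: 9.55
tcp_pos: [0.5179, -0.0174, 0.0846]
tool_rot: [0.706, 0.708, -0.0, -0.0]
force: [0.5, 0.5, -0.9]
finger_gap: 0.424
gripper_force: 30.0
```

```bash
python3 - <<'E'
from h import *
s=sensors.sense();m=cams.camera_model("wrist");i=cams.snapshot("wrist");print(s['tcp_pos'],s['force'],s['ft_torque'],s['finger_gap'])
cv2.imwrite("pics/w6.png",i[:,:,::-1])
g=cv2.cvtColor(i,cv2.COLOR_RGB2GRAY)[214:272,340:424]
g=cv2.normalize(g,None,0,99,cv2.NORM_MINMAX)
for n,r in enumerate(g): print(214+n,''.join(" .:-=+*#%@"[int(v)//10] for v in r))
E
```

```text
[ 0.51785988 -0.01743605  0.08462938] [ 0.45389887  0.53054783 -0.88709462] [ 0.03811199  0.02300109 -0.01689463] 0.4243538249374374
214 ......-==---=-=----:----------------------------------------------------------------
215 ....:-+=----------+=----------------------------------------------------------------
216 ....-=+=--::.....:++=---------=-----------------------------------------------------
217 ...-=++=-:........:=+:--=-----------------------------------------------------------
218 ..:=+++=:...........:---------------------------------------------------------------
219 ..-++++-:.........::..:-------------------------------------------------------------
220 ..=++++-...............:-----=------------------------------------------------------
221 ..=++++-.................:------------------------------------------------------::::
222 .:+++++-:..............:..::------------------------=------------------:-::::::.:.:.
223 .-+++++=....................::----------------------------------:::::......:....:...
224 ::++++++-.....................:------------------------::::::.:.....:.:.:
[... 3494 characters left out ...]
@@*..:--------------------------------------------=-=----------=+++++#@@@@@@@
265 %@@@@@@@@@-.-+====+=====================================+=+=======+===++**+*%%@@@@@@
266 %@@@@@@@@@*.-+=+=+=+++++++++=++++++=++=+++++++++++=+++++++++++++++++=++**++*%%@@@@@@
267 %@@@@@@@@@@==++++++++++++++++++++++=++++++=++++=++=+++++=++++++=+=+++++++++#@@@@@@@@
268 @@@@@@@@@@@%*#*############################%%%###%%%%#%%%%%%%#############%@%%@@@@@@
269 @@@@@@@@@@@@@@@@@@@@@@@@@@@@@@@@@@@@@@@@@@@@@@@%%@@@@@@@@@@@@@@@@@@@@@@@@@@@@@@@@@@@
270 @@@@@@@@@@@@@@@@@@@@@@@@@@@@@@@@@@@@@@@@@@@@@@@%@@@@@@@@@@@@@@@@@@@@@@@@@@@@%@@@@@@@
271 @@@@@@@@@@@@@@@@@@@@@@@@@@@@@@@@@@@@@@@@@@@@@@@%%@@@@@@@@@@@@@@@@@@@@@@@@@@@%@@@@@@@
```

The numeric crop shows the pin dome inside the open throat: centre (390,246), nose edge u≈382, bar inner edge u≈406. It sits a bit near the nose and shank, and no contact force shows. I correct for that and descend along the lean.

Emit:
{"fn": "move_arm", "kwargs": {"targets": [{"dx": -0.06, "dy": -0.06, "dz": 0, "rx": 0, "ry": 0, "rz": 0}, {"dx": 0, "dy": 0, "dz": -0.1, "rx": 0, "ry": 0, "rz": 0}, {"dx": -0.01, "dy": -0.014, "dz": -0.1, "rx": 0, "ry": 0, "rz": 0}, {"dx": -0.01, "dy": -0.014, "dz": -0.1, "rx": 0, "ry": 0, "rz": 0}, {"dx": -0.01, "dy": -0.014, "dz": -0.1, "rx": 0, "ry": 0, "rz": 0}, {"dx": -0.01, "dy": -0.014, "dz": -0.1, "rx": 0, "ry": 0, "rz": 0}, {"dx": -0.01, "dy": -0.014, "dz": -0.1, "rx": 0, "ry": 0, "rz": 0}, {"dx": -0.01, "dy": -0.014, "dz": -0.1, "rx": 0, "ry": 0, "rz": 0}, {"dx": 0, "dy": 0, "dz": 0, "rx": 0, "ry": 0, "rz": 0}, {"dx": 0, "dy": 0, "dz": 0, "rx": 0, "ry": 0, "rz": 0}]}}

```text
t: 10.85
tcp_pos: [0.515, -0.0211, 0.0673]
tool_rot: [0.706, 0.708, 0.0, 0.0]
force: [0.6, 0.4, -1.5]
finger_gap: 0.423
gripper_force: 30.0
```

```bash
cat > look.py <<'E'
from h import *
import sys
n,r0,r1,c0,c1=sys.argv[1],*map(int,sys.argv[2:6])
s=sensors.sense();i=cams.snapshot("wrist");print(s['t'],s['tcp_pos'],s['force'],s['ft_torque'],s['finger_gap'])
cv2.imwrite(f"pics/{n}.png",i[:,:,::-1])
g=cv2.cvtColor(i,cv2.COLOR_RGB2GRAY)[r0:r1,c0:c1]
g=cv2.normalize(g,None,0,99,cv2.NORM_MINMAX)
for k,r in enumerate(g): print(r0+k,''.join(" .:-=+*#%@"[int(v)//10] for v in r))
E
python3 look.py w7 222 274 350 424
```

```text
10.85 [ 0.51500506 -0.02107958  0.06731873] [ 0.62803124  0.35738501 -1.4734759 ] [ 0.00546584  0.05213027 -0.00276173] 0.42272943443851047
222 -...-++++-: ...........------------------------------------:--------------
223 -..:=++++-.  ............:-----------:------------------------------------
224 -. -+++++:. . ............:::---------------------------------------------
225 -. -+++++:..  ..............:-------::---------------------------------::-
226 -. =+++++. .. ....  ..........:------------:---------------------------::-
227 -..=+++++:. .. ... .............:----:---------------:-----:::--::-:-:::::
228 =.:=+++++-.... ...  .............::-:----:---------::..::::.::::::::......
229 =..=++++++:..   .. ... ............:::--::------:::.......................
230 =:.-+++++++:... ..    .. . ..........:::--::::::::..  ...:................
231 =-:-+++++++=-...... .    .............:::.:........   ...:....:...........
232 --:.-==-::::::.....     ...   .......................  ....::...:.........
233 ..::........:::..:...:.:....    .....................    ..::.............
234 .::..:..
[... 2447 characters left out ...]
=====================================#%%%@=============++++*%@@@@@@@
266 #.-+++=+===++=++======+==+==++==+==+====+==%@@@@=====+======+**++*%@@@@@@@
267 @=+#**++++===+=+===+====+===+=======+======%@@@%=============++++#@@@@@@@@
268 @%@%%@##############################%%%%#%%%@@@@%%%#**##########%%@@@@@@@@
269 @@@@@@@@@@@@@@@@@@@@@@@@@@@@@@@@@@@@@@@@@@@@@@%@@@@%%%%%@@%%@@@%%@@@@@@@@@
270 @@@@@@@@@@@@@@@@@@@@@@@@@@@@@@@@@@@@@@@@@@@@@@@@@@@%%%@%@@%@@@@%@@@@@@@@@@
271 @@@@@@@@@@@@@@@@@@@@@@@@@@@@@@@@@@@@@@@@@@@@@@@@@@%@%@%%@@%@@@@@%@@@@@@@@@
272 @@@@%@@@@@@@@@@@@@@@@@@@@@%@@@@@@@@@@@@@@@@@%@@@@@@%%@%@@@@@@@@@@@@@@%@@@@
273 @@@@@@@@@@@@@@%@@@@@@@@@%@@@@@@@@@@@@@@@@@@@@@@@@@@%%@@@@@@@@@%@@@@@@@@@@@
```

```bash
python3 - <<'E'
from h import *
m=cams.camera_model("wrist");t=sensors.sense()['tcp_pos']
o=t+[.0164,-.0021,-.0222]
for uv in((411,254),(412,255)):
  top=onz(m,uv,.0705);print("top in logger frame mm",(top-o)*1e3, top)
# pin silhouette at given heights, for candidate lean, centre at top
for l in((.07,.135),(.14,.135),(.09,.12)):
  for z in(.062,.055):
    c=top-np.array([l[0],l[1],1])*(.0705-z)
    print(l,z,(c-o)*1e3,proj(m,[c,c-[.0045,0,0],c-[0,.0045,0]]).round(1).tolist())
E
```

```text
top in logger frame mm [62.83808132  4.06863403 25.33252692] [ 0.59429287 -0.01910309  0.0705    ]
top in logger frame mm [63.4467102   3.50037272 25.33252692] [ 0.5949015  -0.01967136  0.0705    ]
(0.07, 0.135) 0.062 [62.8517102   2.35287272 16.83252692] [[403.0, 249.4], [394.7, 249.5], [401.8, 257.0]]
(0.07, 0.135) 0.055 [62.3617102   1.40787272  9.83252692] [[396.2, 245.2], [388.3, 245.3], [395.1, 252.5]]
(0.14, 0.135) 0.062 [62.2567102   2.35287272 16.83252692] [[401.9, 249.4], [393.6, 249.5], [400.7, 257.0]]
(0.14, 0.135) 0.055 [61.2767102   1.40787272  9.83252692] [[394.3, 245.2], [386.4, 245.3], [393.2, 252.5]]
(0.09, 0.12) 0.062 [62.6817102   2.48037272 16.83252692] [[402.7, 249.2], [394.4, 249.3], [401.5, 256.8]]
(0.09, 0.12) 0.055 [62.0517102   1.64037272  9.83252692] [[395.7, 244.9], [387.8, 244.9], [394.6, 252.2]]
```

Pin at hook height is at about (62, 1.5) in the logger frame, with no contact force. A small centring, then let go gently.

Emit:
{"fn": "move_arm", "kwargs": {"targets": [{"dx": 0.05, "dy": 0.05, "dz": 0, "rx": 0, "ry": 0, "rz": 0}, {"dx": 0, "dy": 0, "dz": 0, "rx": 0, "ry": 0, "rz": 0}, {"dx": 0, "dy": 0, "dz": 0, "rx": 0, "ry": 0, "rz": 0}, {"dx": 0, "dy": 0, "dz": 0, "rx": 0, "ry": 0, "rz": 0}, {"dx": 0, "dy": 0, "dz": 0, "rx": 0, "ry": 0, "rz": 0}, {"dx": 0, "dy": 0, "dz": 0, "rx": 0, "ry": 0, "rz": 0}, {"dx": 0, "dy": 0, "dz": 0, "rx": 0, "ry": 0, "rz": 0}, {"dx": 0, "dy": 0, "dz": 0, "rx": 0, "ry": 0, "rz": 0}, {"dx": 0, "dy": 0, "dz": 0, "rx": 0, "ry": 0, "rz": 0}, {"dx": 0, "dy": 0, "dz": 0, "rx": 0, "ry": 0, "rz": 0}], "claw": 53}}

```text
t: 12.15
tcp_pos: [0.5169, -0.02, 0.0674]
tool_rot: [0.706, 0.708, 0.0, 0.001]
force: [4.3, -1.3, -2.5]
finger_gap: 0.532
gripper_force: 2.6
```

```bash
python3 look.py w8 222 274 330 424
```

```text
12.15 [ 0.51692462 -0.01999809  0.06737309] [ 4.31920765 -1.30681648 -2.49584893] [-0.08786267 -0.72373952  0.02103391] 0.5317342215290609
222 ===-:::-==+++++++-:::-=+++==-:-::-----++======================================================
223 ====-:--==+++++++-:::=++++=-:-::-----:-=+=====================================================
224 +===-:--===++++++-::-+++++=-::::-::-:-----====================================================
225 ======++=++++++++-::=+++++-:::::::--:------===================================================
226 =================-::++++++-::::::-:::-:::-----================================================
227 ::::::::::::::.::::-++++++-:::-::::::::--:-----===============================================
228 +=++++=+++++=-:::::-++++++-:::::::::::::::::----=======================================-------
229 ++++++++++++++=-:::=+**+++--::::::::::::---:------==========================-==------------:--
230 ++++++++++++++++--:-++++++=-::::::::::::::----------============-::---------------------------
231 ++++++++++++++++==-:+**+++*=-::::::::::::::--:--:-:---=========-::
[... 3486 characters left out ...]
%%%%%%@
267            -%@@%%*++++++++++++++++++++++++++++++++++++++++++++++%%%%%%%%%%@%%%#%%%%%%@%%%%%%%@
268 .           #@%%%+++++++++++++++++++++++++++++++++++++++++++++++%%%%%%%%%%%%%%#%%%%%%@%%%@%%%%
269 :           -%%%%*******+*****************++********************########*##**#%%%%%%%@%%%%%%%%
270 :.           #%%%############################%%%###%%%%%%#%%%%%%%%%%%#%%%%%%%%%%%%%%%@%%%%%%%%
271 -:           :%%%%%%%%%%%%%%%%%%%%%%%%%%%%%%%@@%%%%@%%%%%%%%%%%%%%%%%%%%%%%%%%%%%%%%%%%%%%%%@%
272 -:.           *%%%%%%%%%%%%%%%%%%%%%%%%%%%%%%%@%%%%%%%%%%%%%%%%%%%%%%%%%%%%%%%%%%%%%%%%%%%%@@%
273 --.           :%%%%%%%%%%%%%%%%%%%%%%%%%%%%%%%@%%%%%%%%%%%%%%%%%%%%%%%%%%%%%%%%%%%%%@%%%%%%%%%
```

Hook has closed onto the pin (opening 45 mm, plunger ≈ 9 mm, as expected). Opening fully.

Emit:
{"fn": "move_arm", "kwargs": {"targets": [{"dx": 0, "dy": 0, "dz": 0, "rx": 0, "ry": 0, "rz": 0}, {"dx": 0, "dy": 0, "dz": 0, "rx": 0, "ry": 0, "rz": 0}, {"dx": 0, "dy": 0, "dz": 0, "rx": 0, "ry": 0, "rz": 0}, {"dx": 0, "dy": 0, "dz": 0, "rx": 0, "ry": 0, "rz": 0}, {"dx": 0, "dy": 0, "dz": 0, "rx": 0, "ry": 0, "rz": 0}, {"dx": 0, "dy": 0, "dz": 0, "rx": 0, "ry": 0, "rz": 0}, {"dx": 0, "dy": 0, "dz": 0, "rx": 0, "ry": 0, "rz": 0}, {"dx": 0, "dy": 0, "dz": 0, "rx": 0, "ry": 0, "rz": 0}, {"dx": 0, "dy": 0, "dz": 0, "rx": 0, "ry": 0, "rz": 0}, {"dx": 0, "dy": 0, "dz": 0, "rx": 0, "ry": 0, "rz": 0}], "claw": 90}}

```text
t: 13.45
tcp_pos: [0.5162, -0.0198, 0.0673]
tool_rot: [0.706, 0.708, -0.0, -0.0]
force: [-0.5, 0.1, 0.2]
finger_gap: 0.898
gripper_force: 0.0
```

```bash
python3 look.py w9 200 300 130 424 | cut -c1-300 | awk 'NR==1||NR%3==0'
```

```text
13.45 [ 0.51619824 -0.01982391  0.06728731] [-0.50655567  0.05325589  0.21169473] [ 0.01918911 -0.02990562  0.02182517] 0.8977389802457603
201 ++++=++++=+++++++++++++++=+#######%%##%#####%####%%%%%%%%###%%##%#%#%%%%####%##%%%###%%%%###%%%%###%%%%%%%%%%%%%#%%%%%%%%###%%%%%%#%%%%%#%######%%%#%%%#%%%%%%%%%%%%%%%%%%%%%%%%%%%%%%%#++++++++++=========-::+##%##*+=+*+============++++++++++++++++++++++++++++++++++++++++++++++++++++++++++++++++
204 ++=++++++===+++++++++++++++#####%###%###%###%##%%%%%%%%%%%##%%#####%#%%%###%%###%%###%%%%%#%%%%%###%%%%%%%#%%%%%%%%%%%%%%%%##%%%%###%%%###%##%#%#%%%%%%#%%%%%%%%%%%%%%%%%%%%%%%%%%%%%%%#++++++++++=========-::+##+=====--================+++++++++++++++++++++=+++++++++++++++++++++++++++++++++++++++
207 +++++++++===++++++++++++++=+###%#####%##%###%%###%%%%%%%%###%%%####%%%%%#%##%%#%%%##%#%%%%##%%%%##%%%%%%%%#%%%%%%%%%%%%%%###%%%%%#%%%%%%##%#####%%%%%%%%%%%%%%%%%%%%%%%%%%%%%%%%%%%%%%%#++++++++++=========--::-----====+================+++++++++++++++++++++++++++++++++++++++++++++++++++++++++++++
210 ++++++++++=+++++++++++++=+++##%####%%###%#####%%#%%%%%%%%%##
[... 8205 characters left out ...]
%%%%%%%%%%%%%%%*.                            .-======-.                         .-*#%%%%%%%%%%#%%%%%%%
294         .======-                           .*%%%%%#%%%%%%%%%%%%##%%%%%%%##%%%%%%%%#.           -%%%%#%%%%###%%%###%%%#%#%%#%%##%%%###%##%%%%%%%####%%%####%%%%%%##%#%##*=---=+##%%%%%%%*##%####%%%%#%%%%%%#%%%%%#-                           :======:                                .-*#%%#%%%%%%%%%%
297                                           =###%%%#%%%%%%%%%%%%%##%%%%%%#%#%%%%%%%%#.   .       -%%%%%%%#%%#%%%%%%%%%%%#%######%%%#######%%%%%%%##%#%%%####%%%%########%%*====*##%%%%%%%%%#%##%%%%%##%%%%%%%%%%%###-                      .  ...                                          :*%%%%%%%%%%%
```

Logger stays level on the pin (housing edges horizontal in the numeric crop), and the gripper force is zero. Backing straight up.

Emit:
{"fn": "move_arm", "kwargs": {"targets": [{"dx": 0, "dy": 0, "dz": 0.1, "rx": 0, "ry": 0, "rz": 0}, {"dx": 0, "dy": 0, "dz": 0.2, "rx": 0, "ry": 0, "rz": 0}, {"dx": 0, "dy": 0, "dz": 0.3, "rx": 0, "ry": 0, "rz": 0}, {"dx": 0, "dy": 0, "dz": 0.4, "rx": 0, "ry": 0, "rz": 0}, {"dx": 0, "dy": 0, "dz": 0.5, "rx": 0, "ry": 0, "rz": 0}, {"dx": 0, "dy": 0, "dz": 0.6, "rx": 0, "ry": 0, "rz": 0}, {"dx": 0, "dy": 0, "dz": 0.6, "rx": 0, "ry": 0, "rz": 0}, {"dx": 0, "dy": 0, "dz": 0.6, "rx": 0, "ry": 0, "rz": 0}, {"dx": 0, "dy": 0, "dz": 0.6, "rx": 0, "ry": 0, "rz": 0}, {"dx": 0, "dy": 0, "dz": 0, "rx": 0, "ry": 0, "rz": 0}]}}

```text
t: 14.75
tcp_pos: [0.5172, -0.02, 0.1663]
tool_rot: [0.706, 0.708, 0.001, 0.001]
force: [-1.1, -0.3, -0.6]
finger_gap: 0.899
gripper_force: 0.0
```

```bash
python3 - <<'E'
from h import *
s=sensors.sense();m=cams.camera_model("wrist");i=cams.snapshot("wrist");j=cams.snapshot("side");print(s['t'],s['tcp_pos'],s['force'])
sm=cams.camera_model("side")
o=np.array([.5345,-.022,.045])
L=np.array([[-44,0,46],[0,0,46],[0,0,0],[52,0,17],[-30,0,9]])/1e3
print("wrist",proj(m,o+L).round().tolist(),"side",proj(sm,o+L).round().tolist())
g=cv2.cvtColor(i,cv2.COLOR_RGB2GRAY)[150:260,190:370:1];g=cv2.normalize(g[::2],None,0,99,cv2.NORM_MINMAX)
for k,r in enumerate(g): print(150+2*k,''.join(" .:-=+*#%@"[int(v)//10] for v in r))
x,y=proj(sm,[o+[0,0,.02]])[0].astype(int)
g=cv2.cvtColor(j,cv2.COLOR_RGB2GRAY)[y-25:y+22,x-40:x+45];g=cv2.normalize(g,None,0,99,cv2.NORM_MINMAX)
print(x,y)
for k,r in enumerate(g): print(y-25+k,''.join(" .:-=+*#%@"[int(v)//10] for v in r))
E
```

```text
14.75 [ 0.51715343 -0.02003749  0.16626267] [-1.11598579 -0.25164422 -0.62986974]
wrist [[219.0, 209.0], [278.0, 209.0], [274.0, 192.0], [337.0, 198.0], [240.0, 195.0]] side [[252.0, 186.0], [265.0, 185.0], [265.0, 196.0], [280.0, 190.0], [256.0, 195.0]]
150 +++++++++++****++*+++++++*++++++*+++**++**+++*****+**+++**++++++*+++++++++++++++++++++**+++++*++++*+*++*++****++++++++*+*+=-==--------------===++********+**+**+**+***************++
152 +++++++++++****+++*+++++*+++++++++++**+++++++*****++++*+*+++++++*+++++++++++++++++++*******++********+*++++*+*++++++++++*+=-==--------------==-++************+**********************
154 ++++++++++++****++*++++++++++++++++++++++*+++****++***+++*++++++***++++++++++++++++++*****++***++****+++++****++++++++++++=-==----------=---===++********+****++*******+***********+
156 +++++++++++****+++**+++++++++++*++++**+++++++*****+***++**++++++++**+++++++++++++++++*****++****+****+++*+****++++++++=+*+=-==-----------=---==+*+*******+***++*********************
158 ++++++++++++***+++++++++**++++++++++**++++++++***+++**+***+++++++***++*++++++++++++++*****+***+******
[... 12867 characters left out ...]
###############################*+===-=+==================+****########
206 +++++++++++++=*################################+++==++===============+**#############
207 +++++++++++++++*###############################*++***+=========++****################
208 +++++++++++++++*################################**###*+*********#####################
209 ++++++++++++++*######################################################################
210 ++++++++++++++*######################################################################
211 ++++++++++++++#######################################################################
212 +++++++++++++*#######################################################################
```

The logger sits where predicted: finger rest at side pixel (266,182), against (265,185) for a level logger with its base about 45 mm up. Gripper is clear.

```bash
python3 -c "
from station import order
print(order.sign_off())"
```

```text
the job is handed in; nothing more can be done
None
```

The white logger is clipped on the tray's near-right pin and holds by itself, roughly level with its base about 45 mm above the bench (the rim is 24 mm). The job was handed in at about 15 s with the gripper clear; I checked the final state only from camera pixels and force readings, since my ten picture views were used up.

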